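# Unlock the slide cassette and hold it out of its dock

### The arm

A 6-joint arm with a two-finger parallel gripper is mounted at the origin on the work surface. World frame = base frame: x ahead of the robot, y to its left, z up, the work surface at z = 0. Lengths are in m, angles in rad, forces in N, time in s.
With the tool pointing down it reaches from about 0.375 to 0.975 m from the base axis. Payload 3.8 kg.
Tool frame: the origin (TCP) lies midway between the tips of the shut fingers; the grasp point (between the pads) lies 19 mm behind it; z points along the fingers, y is the line along which they close (so a half turn about z gives the same grasp; the last joint's range is limited). The gripper opens to 85 mm and grips with 20 to 120 N. Pads are 22 mm wide; open, the fingers measure 114 mm over their backs; the gripper's body (76 mm by 85 mm) begins 54 mm behind the grasp point. The pads swing forward as they close: fully open they stand 13 mm farther back than shut.
Start: joints at [-1.313, 0.264, 1.604, -0, 1.274, -0.037], TCP at [0.196, -0.646, 0.231] pointing down, gripper open.
Joint ranges: [-2.63, 2.63], [-0.94, 2.18], [0.31, 2.57], [-1.31, 4.45], [0, 2.66], [-2.55, 2.55]. Speed limits (rad/s): [2.57, 2.57, 3.14, 3.14, 3.14, 3.14].

### API

Orientations are given as a rotation vector (axis times angle).
In Python, from workcell import bot gives the robot as it stands.
- The arm moves only by the tool servo_tool, never from a script. Its argument "series" is a list of rows, each a list of 7 numbers: the shift along the world's x, y, z in units of 0.15 m (1.0 is 0.15 m), then the turn, a rotation vector about the world's x, y, z in units of 180 degrees (1.0 is 180 degrees), then the closure, from 0 (fully open) to 1 (shut). A call has 1 to 20 rows; each row is the pose to reach, as a shift and turn from the pose commanded when the call began, turning the shorter way round; what a row does not reach only later rows make up. A row lasts 1/10 s, in which the tool goes at most 50 mm and 8.59 degrees, less where a joint would pass 70% of its speed; a pose out of reach is approached as far as the arm can. A call with a number of a shift or a turn outside -1 to 1 is refused whole. A call with a gripper value outside its range is refused whole. The fingers move at their own pace and stop on an object; "newtons" is the grip in N (left out, the last holds). Time passes only in rows, so rows that repeat a pose let the fingers close. It gives the time, the measured TCP pose, the force, the opening and the grip force at its end, in the units of the state.
- bot.read_state(): the state, without advancing time (a new reading comes with each control period).
- bot.read_camera(name): name is "side" or "top"; returns the picture (480x640x3 uint8, red, green, blue); there is no depth.
- bot.camera_info(name): a dict with "vertical_fov" (degrees; the focal length in pixels is half the picture's height over the tangent of half this angle, whatever the lens; pixels are square), "cx", "cy" (the principal point, pixels), "R" (3x3) and "t" (3): a world point X has camera coordinates R X + t. Camera axes: x right, y down, z forward; pixel columns grow to the right and rows downward; lengths in m; the calibration is good to about 2 mm. A picture is of the moment at which its call begins. camera_info takes no time and is no camera call.
- bot.finish_job(): hands the job in; it is judged then, once.
Trained networks look in the newest picture that a camera, given by its name, has taken for a name from the list of things; names that differ only in an ending like _2 or _b are one class to them, and where a whole thing is asked for, a point or a joint stands for the part that bears it (a point fixed in the world has none). Each returns a list of dicts, best first, with "score" (0 to 1); they miss things now and then, are a little off and sometimes report something else, mostly with a low value. They report only what shows in the picture. A call takes as long as a camera call. They do not tell look-alikes from the thing itself.
- bot.recognise(target, camera): "box" ([left, top, right, bottom] as shares, 0 to 1, of the picture: columns of its width, rows of its height, round what is visible of it).
- bot.trace(target, camera): "mask" (480x640 bool, what is visible of it) and "box" ([left, top, right, bottom] as shares, 0 to 1, of the picture: columns of its width, rows of its height, round what is visible of it).
- bot.mark_of(target, camera): "at" ([row, column] as shares, 0 to 1, of the picture: columns of its width, rows of its height: a listed point, or the origin of a listed thing).
The state is a dict: "time": time; "q": joint angles; "joint_vel": joint speeds; "joint_torque": joint torques, N m; "tool_pos": TCP position; "tcp_rot": TCP orientation; "wrist_force": force on the tool from outside, world axes, zero at the start; "torque": the same for the moment, N m; "width": opening from 0.0 (shut) to 1.0 (fully open); "grip_force": force on a finger pad.
Only numpy, scipy, OpenCV 4.12 (cv2) and the standard library are available. Lean on these libraries where they do the work, as an engineer would, in place of code of your own. Each camera call takes 0.05 s, during which the arm holds its last target. There are 200 camera calls.

### The job

Lift the transit collar up off the post on top of the slide cassette and stand it upright in the steel tray. Then pinch the cassette's two spring catches together, lift the cassette level out of the dock, and finish while still holding it there with both catches squeezed in, at least 10 cm higher than where it sat. Keep the cassette level throughout, do not take it out before the collar is in the tray, and leave the oil bottle, petri dish and objective lens where they stand.

Things in the scene. Friction and masses are not known exactly. Their poses are not given: they have to be found in the camera images.
- collar_center (a point): Centre (half-way up) of the transit collar: loose white plastic tube standing upright, 36 mm outside diameter, 17 mm bore, 44 mm high, 50 g. It starts over the post on the cassette's deck, foot on the deck, filling the gap between the catch tabs so they cannot be pinched; its top is 9 mm above theirs. Only its sides towards the cassette's +x and -x are open to the fingers. z: its axis.
- cassette_pinch (a point): Point half-way between the cassette's two catch tabs, 24 mm above its deck, 61 mm above its underside; axes as the cassette. The tabs are upright aluminium plates, one at +y, one at -y of this point, each 20 mm wide along x, 4 mm thick, from 1 to 35 mm above the deck; outer faces 48 mm apart at rest, 32 mm fully pinched. Pinch along y. Beside them nothing rises above the deck.
- catch_left (a joint): Spring catch at the cassette's +y side: 0 = at rest, its bolt locked under the dock's ledge; it slides inwards (towards the cassette's -y) as it is pinched, 0.008 m = fully in. The bolt is surely free of the ledge from 0.006 m. About 2.3 N starts it moving, 6 N holds it fully in.
- catch_right (a joint): Spring catch at the cassette's -y side, the same in mirror image: 0 = at rest and locked, 0.008 m = fully in.
- cassette: Slide cassette: loose grey box 84 mm (x) by 60 mm (y) by 37 mm (z), 0.2 to 0.45 kg, with an upright steel post 12 mm thick and 22 mm high at the middle of its deck. Origin at the centre of its underside, z up. It starts seated on the dock's floor, 6 mm above the bench, and cannot be lifted until both catches are pinched.
- dock: Fixed white docking base, 130 mm (x) by 110 mm (y), side walls 40 mm high along its +y and -y sides, lower at its ends; origin at the centre of its underside on the bench, axes as the cassette's. The seated cassette has 1.5 mm play to each side and its deck is 43 mm above the bench, 3 mm higher than the side walls.
- tray: Fixed shallow open steel tray, 140 mm (x) by 120 mm (y), walls 3 mm thick and 14 mm high, floor 3 mm thick; origin at the centre of its underside on the bench.
- oil_bottle: Loose small amber bottle, 28 mm diameter, 58 mm high, a bystander; origin at the centre of its underside.
- petri_dish: Loose glass petri dish, 60 mm diameter, 14 mm high, a bystander; origin at the centre of its underside.
- objective: Loose dark steel objective lens standing on end, 24 mm diameter, 43 mm high, a bystander; origin at the centre of its underside.
Things that resemble listed ones, but are neither listed nor needed, are in the scene too. Leave any purple or red look-alike of the part that bears collar_center alone.

How it is judged:
On the way, in this order (a step that is already met when the one before it is completed fails the run):
1. the collar is lifted clear of the post while the cassette stays in the dock (z of collar_center in the frame of cassette above 0.083 m and z of cassette in the frame of dock below 0.02 m), for 0.1 s.
2. the collar stands upright in the tray, the cassette still in the dock (z of collar_center in the frame of tray below 0.029 m and (angle between collar_center's own z axis and vertical below 0.15 rad or angle between collar_center's own z axis and vertical above 2.99 rad) and x of collar_center in the frame of tray between -0.055 and 0.055 m and y of collar_center in the frame of tray between -0.045 and 0.045 m and z of cassette in the frame of dock below 0.02 m), for 0.2 s.
3. both catches are pinched in while the cassette is in the dock (value of joint each of catch_left, catch_right above 0.004 m and z of cassette in the frame of dock below 0.02 m), for 0.05 s.
At the end, for the whole second after the job is handed in: The fingers hold the cassette (more than 2 N) with both catches at least half in (over 4 mm), its underside more than 100 mm above the bench, within 0.2 rad of level, still, touching neither dock nor tray; the collar stands upright (within 0.15 rad, either end up) on the floor of the tray (height (world z) of cassette above 0.1 m and angle between cassette's own z axis and vertical below 0.2 rad and linear speed of cassette below 0.05 m/s and value of joint each of catch_left, catch_right above 0.004 m and contact force between the fingers and cassette above 2 N and contact force between cassette and dock below 0.1 N and contact force between cassette and tray below 0.1 N and z of collar_center in the frame of tray below 0.029 m and (angle between collar_center's own z axis and vertical below 0.15 rad or angle between collar_center's own z axis and vertical above 2.99 rad) and x of collar_center in the frame of tray between -0.055 and 0.055 m and y of collar_center in the frame of tray between -0.045 and 0.045 m); the arm keeps its last pose, push and grip.
It fails at once if the cassette is tipped (angle between cassette's own z axis and vertical above 0.4 rad).
It fails at once if the oil bottle is disturbed (distance of oil_bottle from where it was at the start of the episode above 0.03 m).
It fails at once if the petri dish is disturbed (distance of petri_dish from where it was at the start of the episode above 0.03 m).
It fails at once if the objective is disturbed (distance of objective from where it was at the start of the episode above 0.03 m).
It also fails if it takes over 59 s, if anything falls off the work surface, if the arm or the gripper's body presses on something with over 40 N, if the wrist force passes 120 N, or if a joint passes its speed limit or range.

## Working session

There is one attempt and no reset: what is moved stays moved. The work goes in short steps, Python scripts to look and compute and a tool call to move; the robot and the scene stay as the last step left them, time stands still between calls to the robot, and variables do not carry over. Pictures are saved under pics/ and viewed, at most 10 in all, crops included, and the job is handed in when it is done.

Besides the shell and the picture viewer there is one more tool, called after "Call:" as name([rows], argument=value, ...), one row to a line, values as JSON. servo_tool: Moves the arm, as the interface text tells. Shifts and turns lie within -1 to 1; 1 stands for 0.15 m of shift or 180 degrees of turn. Its arguments: {"type":"object","properties":{"series":{"type":"array","items":{"type":"array","items":{"type":"number"}}},"newtons":{"type":"number"}},"required":["series"]}

```bash
mkdir -p pics; cat > h.py <<'E'
import numpy as np, cv2
from workcell import bot
def cam(n):
    c=bot.camera_info(n); f=240/np.tan(np.radians(c["vertical_fov"])/2)
    return f,c["cx"],c["cy"],np.array(c["R"]),np.array(c["t"])
def proj(X,n):
    f,cx,cy,R,t=cam(n); p=R@np.array(X)+t; return np.array([cx+f*p[0]/p[2],cy+f*p[1]/p[2]])
def ray(u,v,n):
    f,cx,cy,R,t=cam(n); d=R.T@np.array([(u-cx)/f,(v-cy)/f,1]); return -R.T@t,d/np.linalg.norm(d)
def plane(u,v,n,z):
    o,d=ray(u,v,n); return o+d*(z-o[2])/d[2]
def tri(ps):
    A=np.zeros((3,3));b=np.zeros(3);L=[]
    for u,v,n in ps:
        o,d=ray(u,v,n);P=np.eye(3)-np.outer(d,d);A+=P;b+=P@o;L.append((o,d,P))
    X=np.linalg.solve(A,b); return X,[np.linalg.norm(P@(X-o)) for o,d,P in L]
E
python3 - <<'E'
from h import *
np.set_printoptions(precision=4,suppress=True)
ims={}
for n in("top","side"):
    im=bot.read_camera(n); cv2.imwrite(f"pics/{n}0.png",im[...,::-1]); c=bot.camera_info(n)
    print(n,c["vertical_fov"],"pos",-np.array(c["R"]).T@c["t"])
for t in("collar_center","cassette_pinch","cassette","dock","tray","oil_bottle","petri_dish","objective"):
    for n in("top","side"):
        print(t,n,[(round(r["score"],2),round(r["at"][1]*640,1),round(r["at"][0]*480,1)) for r in bot.mark_of(t,n)])
s=bot.read_state();print(s)
E
```

```text
top 43.692328407202076 pos [0.445  0.0305 1.0357]
side 56.46754732386558 pos [0.2949 0.3839 0.6031]
collar_center top [(0.93, 233.8, 278.6), (0.74, 334.8, 265.4), (0.7, 160.1, 316.3), (0.55, 256.1, 365.0)]
collar_center side [(0.96, 272.1, 422.1), (0.93, 294.5, 312.1), (0.67, 147.9, 308.3), (0.65, 353.0, 245.6), (0.55, 398.4, 360.9)]
cassette_pinch top [(0.79, 232.3, 277.7)]
cassette_pinch side [(0.6, 295.7, 305.8)]
cassette top []
cassette side [(0.59, 300.7, 327.8), (0.54, 393.8, 283.3), (0.31, 147.7, 307.8)]
dock top []
dock side []
tray top [(0.81, 402.0, 254.2)]
tray side [(0.77, 375.5, 203.5)]
oil_bottle top [(0.57, 329.8, 322.1)]
oil_bottle side [(0.6, 392.6, 283.3)]
petri_dish top [(0.81, 369.6, 150.6)]
petri_dish side [(0.85, 283.5, 175.7), (0.62, 391.1, 281.8)]
objective top [(0.72, 180.2, 161.4)]
objective side [(0.96, 147.7, 305.7)]
{'time': 0.9, 'q': array([-1.3129,  0.2639,  1.604 ,  0.    ,  1.2737, -0.0369]), 'joint_vel': array([-0.0014,  0.0007, -0.0007,  0.0002,  0.0001, -0.0004]), 'joint_torque': array([  0.0002, -51.5043, -36.7732,  -0.0001,   0.0005,   0.    ]), 'tool_pos': array([ 0.1961, -0.6459,  0.2313]), 'tcp_rot': array([3.1075, 0.4614, 0.    ]), 'wrist_force': array([ 0.6243,  0.1184, -1.2496]), 'torque': array([ 0.0304, -0.0347, -0.0207]), 'grip_force': 0.0, 'width': 0.9998030258565407}
```

View pics/top0.png

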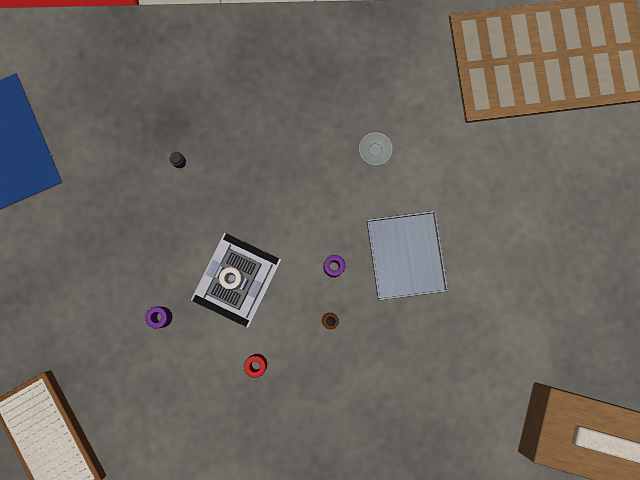

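View pics/side0.png

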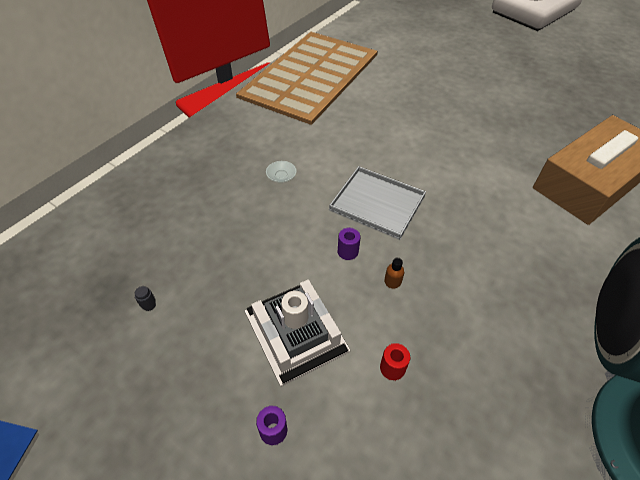

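The top view shows a white collar at (232,278) on the cassette in the dock, whose corners are at about (225,234), (281,260), (248,327) and (192,299). The tray is at (406,255). Things that could be mistaken for the collar are purple (334,265), purple (157,317) and red (255,366). I choose the white one on the dock, which the side view shows at (294,308).

```bash
python3 - <<'E'
from h import *
np.set_printoptions(precision=4,suppress=True)
for n in("top","side"): bot.read_camera(n)
def pick(t,n,u,v):
    r=bot.trace(t,n); r=[x for x in r if x["mask"][max(0,v-12):v+12,max(0,u-12):u+12].any()]
    return r[0]["mask"] if r else None
print("collar tri",tri([(233.8,278.6,"top"),(294.5,312.1,"side")]))
print("pinch tri",tri([(232.3,277.7,"top"),(295.7,305.8,"side")]))
print("tray tri",tri([(402,254.2,"top"),(375.5,203.5,"side")]))
for nm,a,b in(("oil",(329.8,322.1),(392.6,283.3)),("petri",(369.6,150.6),(283.5,175.7)),("obj",(180.2,161.4),(147.7,305.7))):
    print(nm,tri([(*a,"top"),(*b,"side")]))
for nm,u,v in(("purple",334,265),("purple2",157,317),("red",255,366)): print(nm,plane(u,v,"top",.044))
D=[plane(u,v,"top",z) for (u,v),z in zip([(225,234),(281,260),(248,327),(192,299)],[.02]*4)]
print("dock corners",np.array(D)); 
T=[plane(u,v,"top",.014) for u,v in[(367,220),(435,212),(447,290),(379,299)]]
print("tray",np.array(T),np.mean(T,0))
for n,(u,v) in(("top",(233,278)),("side",(294,308))):
    m=pick("collar_center",n,u,v)
    if m is not None:
        ys,xs=np.nonzero(m);print(n,"collar mask",xs.min(),xs.max(),ys.min(),ys.max(),xs.mean(),ys.mean())
a=bot.read_camera("top")[220:340,175:295];b=bot.read_camera("side")[270:390,235:355]
cv2.imwrite("pics/crop0.png",cv2.resize(np.hstack([a,b]),(800,400),interpolation=cv2.INTER_CUBIC)[...,::-1])
E
```

```text
collar tri (array([0.4945, 0.1476, 0.0545]), [np.float64(8.515832361326489e-05), np.float64(8.515832361323293e-05)])
pinch tri (array([0.4939, 0.1472, 0.0721]), [np.float64(0.001343370408632084), np.float64(0.0013433704086322495)])
tray tri (array([ 0.5294, -0.1386,  0.0048]), [np.float64(0.0022627044510475447), np.float64(0.0022627044510476054)])
oil (array([ 0.4182, -0.0095, -0.0018]), [np.float64(6.446316040357621e-05), np.float64(6.446316040349613e-05)])
petri (array([ 0.7091, -0.0903,  0.0128]), [np.float64(0.00560238777195996), np.float64(0.005602387771960215)])
obj (array([ 0.7058,  0.2455, -0.0015]), [np.float64(0.000889081052956617), np.float64(0.0008890810529565225)])
purple [ 0.5132 -0.0175  0.044 ]
purple2 [0.4354 0.2754 0.044 ]
red [0.3519 0.1161 0.044 ]
dock corners [[0.5726 0.1657 0.02  ]
 [0.5257 0.0712 0.02  ]
 [0.4144 0.1289 0.02  ]
 [0.4637 0.2225 0.02  ]]
tray [[ 0.5915 -0.0783  0.014 ]
 [ 0.6024 -0.1965  0.014 ]
 [ 0.4675 -0.2104  0.014 ]
 [ 0.4553 -0.0938  0.014 ]] [ 0.5292 -0.1447  0.014 ]
top collar mask 219 243 267 289 230.70886075949366 277.72911392405064
side collar mask 281 307 291 328 294.6569696969697 309.0121212121212
```

View pics/crop0.png

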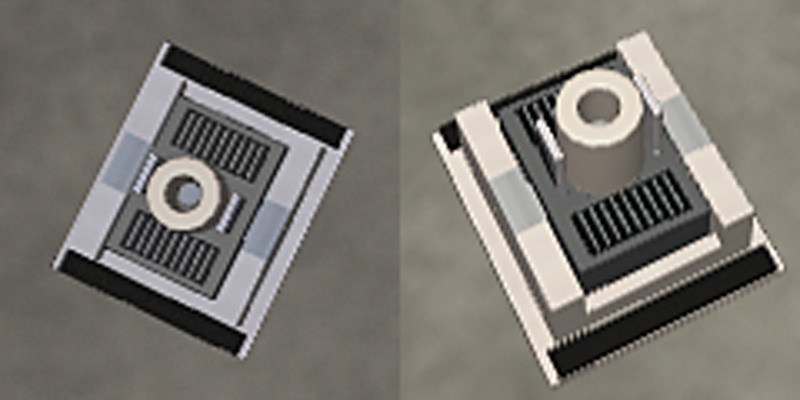

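```bash
python3 - <<'E'
from h import *
from scipy.spatial.transform import Rotation as Ro
np.set_printoptions(precision=4,suppress=True)
print("ring top",tri([(230.5,277.9,"top"),(295,302.4,"side")]), plane(230.5,277.9,"top",.087))
cr=lambda x,y:(x/3.333+175,y/3.333+220)
a,b=[plane(*cr(*p),"top",.078) for p in((145,173),(229,212))]
d=a-b;print("tabs",a,b,(a+b)/2,np.linalg.norm(d),"yaw x",np.degrees(np.arctan2(d[1],d[0]))-90)
C=np.array([plane(*cr(*p),"top",.043) for p in((178,95),(288,148),(215,298),(105,245))])
print("deck",C.mean(0),[np.linalg.norm(C[i]-C[i-1]) for i in range(4)])
for i,j in((3,0),(2,1)): v=C[j]-C[i];print("yaw",np.degrees(np.arctan2(v[1],v[0])))
D=np.array([plane(*cr(*p),"top",.0) for p in((168,42),(353,130),(243,357),(55,265))])
print("dock",D.mean(0),[np.linalg.norm(D[i]-D[i-1]) for i in range(4)])
for i,j in((3,0),(2,1)): v=D[j]-D[i];print("yaw",np.degrees(np.arctan2(v[1],v[0])))
# tray yaw
print("tool axes now\n",Ro.from_rotvec([3.1075,.4614,0]).as_matrix())
E
```

```text
ring top (array([0.4932, 0.1487, 0.0837]), [np.float64(0.0011363859626880722), np.float64(0.0011363859626881126)]) [0.494  0.1489 0.087 ]
tabs [0.5046 0.169  0.078 ] [0.4849 0.1291 0.078 ] [0.4947 0.1491 0.078 ] 0.04456143834481323 yaw x -26.279260147029085
deck [0.4946 0.1486 0.043 ] [np.float64(0.08241313147485814), np.float64(0.06114398192972347), np.float64(0.08221450881967604), np.float64(0.06062562539669242)]
yaw -26.634212708127848
yaw -26.994355863174818
dock [0.4958 0.1495 0.    ] [np.float64(0.12894072448438418), np.float64(0.10722858729317628), np.float64(0.12959900266152125), np.float64(0.10817533709560323)]
yaw -27.466462649658343
yaw -27.046165786029672
tool axes now
 [[ 0.9569  0.2906  0.    ]
 [ 0.2906 -0.9569 -0.    ]
 [-0.      0.     -1.    ]]
```

Call:
servo_tool([
  [1,0.3,0,0,0,0.257,0],
  [1,0.3,0,0,0,0.257,0],
  [1,0.3,0,0,0,0.257,0],
  [1,0.6,0,0,0,0.257,0],
  [1,1,0,0,0,0.257,0],
  [1,1,0,0,0,0.257,0],
  [1,1,0,0,0,0.257,0],
], newtons=25)

```text
time: 1.9
tool_pos: [0.3465, -0.4938, 0.2313]
tcp_rot: [-2.674, -1.648, -0.0]
wrist_force: [-0.3, -0.1, -0.1]
width: 1.003
grip_force: 0.0
```

Call:
servo_tool([
  [1,1,0,0,0,0,0],
  [1,1,0,0,0,0,0],
  [1,1,0,0,0,0,0],
  [1,1,0,0,0,0,0],
  [1,1,0,0,0,0,0],
])

```text
time: 2.4
tool_pos: [0.4996, -0.3439, 0.2318]
tcp_rot: [2.674, 1.646, 0.003]
wrist_force: [-0.1, 0.3, 1.0]
width: 1.0
grip_force: 0.0
```

Call:
servo_tool([
  [0,1,0,0,0,0,0],
  [0,1,0,0,0,0,0],
  [0,1,0,0,0,0,0],
  [0,1,0,0,0,0,0],
])

```text
time: 2.8
tool_pos: [0.4962, -0.1923, 0.2315]
tcp_rot: [-2.673, -1.648, -0.002]
wrist_force: [-0.5, -1.3, -0.2]
width: 1.002
grip_force: 0.0
```

Call:
servo_tool([
  [0,1,0,0,0,0,0],
  [0,1,0,0,0,0,0],
  [0,1,0,0,0,0,0],
  [0,1,0,0,0,0,0],
])

```text
time: 3.2
tool_pos: [0.4968, -0.0426, 0.2318]
tcp_rot: [-2.673, -1.649, -0.003]
wrist_force: [0.1, -0.8, 0.0]
width: 1.001
grip_force: 0.0
```

Call:
servo_tool([
  [0,1,0,0,0,0,0],
  [0,1,0,0,0,0,0],
  [0,1,0,0,0,0,0],
  [0,1,0,0,0,0,0],
  [0,1,0,0,0,0,0],
])

```text
time: 3.7
tool_pos: [0.4972, 0.1034, 0.2315]
tcp_rot: [2.674, 1.646, -0.0]
wrist_force: [0.8, -1.2, -0.0]
width: 1.003
grip_force: 0.0
```

Call:
servo_tool([
  [-0.01,0.3,0,0,0,0,0],
  [-0.01,0.3,-0.2,0,0,0,0],
  [-0.01,0.3,-0.4,0,0,0,0],
  [-0.01,0.3,-0.6,0,0,0,0],
  [-0.01,0.3,-0.8,0,0,0,0],
  [-0.01,0.3,-0.9,0,0,0,0],
  [-0.01,0.3,-0.9,0,0,0,0],
  [-0.01,0.3,-0.9,0,0,0,0],
])

```text
time: 4.5
tool_pos: [0.4956, 0.1472, 0.0965]
tcp_rot: [2.678, 1.641, -0.0]
wrist_force: [1.0, 0.5, -0.2]
width: 1.003
grip_force: 0.0
```

```bash
python3 - <<'E'
from h import *
a=bot.read_camera("top")[200:350,155:355];b=bot.read_camera("side")[220:370,195:395]
cv2.imwrite("pics/a1.png",cv2.resize(np.hstack([a,b]),(800,300),interpolation=cv2.INTER_CUBIC)[...,::-1])
print(bot.read_state()["tool_pos"])
E
```

```text
[0.49637045 0.14824419 0.09780654]
```

View pics/a1.png

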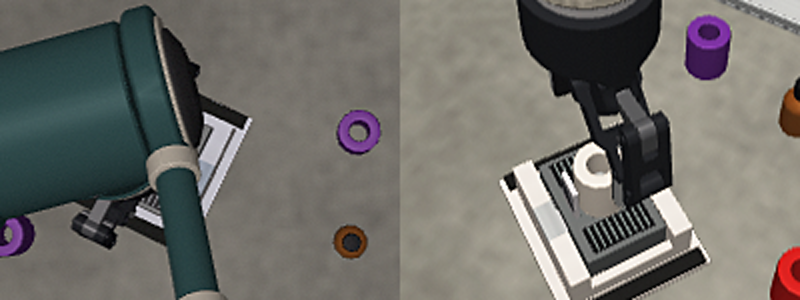

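The crop's side view shows the open fingers straddling the white collar along the cassette's x, with the near finger at about (645,165). The arm hides the top view. I descend and grip.

Call:
servo_tool([
  [0,0,-0.14,0,0,0,0],
  [0,0,-0.27,0,0,0,0],
  [0,0,-0.27,0,0,0,0],
  [0,0,-0.27,0,0,0,1],
  [0,0,-0.27,0,0,0,1],
  [0,0,-0.27,0,0,0,1],
  [0,0,-0.27,0,0,0,1],
  [0,0,-0.27,0,0,0,1],
  [0,0,-0.27,0,0,0,1],
  [0,0,-0.27,0,0,0,1],
  [0,0,-0.27,0,0,0,1],
  [0,0,-0.27,0,0,0,1],
], newtons=25)

```text
time: 5.8
tool_pos: [0.4957, 0.1494, 0.0572]
tcp_rot: [2.676, 1.645, 0.003]
wrist_force: [-1.4, -0.5, 6.4]
width: 0.416
grip_force: 25.0
```

Call:
servo_tool([
  [0,0,0.1,0,0,0,1],
  [0,0,0.2,0,0,0,1],
  [0,0,0.3,0,0,0,1],
  [0,0,0.4,0,0,0,1],
  [0,0,0.5,0,0,0,1],
  [0,0,0.6,0,0,0,1],
  [0,0,0.7,0,0,0,1],
  [0,0,0.7,0,0,0,1],
  [0,0,0.7,0,0,0,1],
  [0,0,0.7,0,0,0,1],
])

```text
time: 6.8
tool_pos: [0.494, 0.149, 0.1599]
tcp_rot: [-2.676, -1.645, 0.002]
wrist_force: [0.9, -0.2, -0.6]
width: 0.42
grip_force: 25.2
```

```bash
python3 - <<'E'
from h import *
b=bot.read_camera("side")
cv2.imwrite("pics/a2.png",b[150:400,150:470][...,::-1])
print(bot.read_state()["tool_pos"])
E
```

```text
[0.49382051 0.14893139 0.15973431]
```

View pics/a2.png

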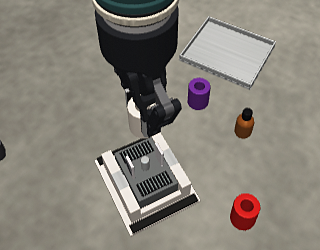

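The collar is in the grip, clear of the bare post at (145,162) of the crop, and the cassette is still seated. Next I carry it to the tray.

Call:
servo_tool([
  [0.05,-0.25,0,0,0,0,1],
  [0.1,-0.5,0,0,0,0,1],
  [0.12,-0.75,0,0,0,0,1],
  [0.12,-0.97,0,0,0,0,1],
  [0.12,-0.97,0,0,0,0,1],
])

```text
time: 7.35
tool_pos: [0.512, 0.0003, 0.1597]
tcp_rot: [2.679, 1.64, -0.004]
wrist_force: [-1.1, 0.5, -1.2]
width: 0.415
grip_force: 25.3
```

Call:
servo_tool([
  [0.05,-0.25,0,0,0,0,1],
  [0.1,-0.5,0,0,0,0,1],
  [0.11,-0.75,0,0,0,0,1],
  [0.11,-0.97,0,0,0,0,1],
  [0.11,-0.97,-0.2,0,0,0,1],
  [0.11,-0.97,-0.4,0,0,0,1],
  [0.11,-0.97,-0.6,0,0,0,1],
  [0.11,-0.97,-0.8,0,0,0,1],
  [0.11,-0.97,-0.8,0,0,0,1],
  [0.11,-0.97,-0.8,0,0,0,1],
])

```text
time: 8.35
tool_pos: [0.5283, -0.1411, 0.04]
tcp_rot: [-2.674, -1.644, 0.003]
wrist_force: [0.9, 0.5, 0.7]
width: 0.416
grip_force: 25.3
```

```bash
python3 - <<'E'
from h import *
a=bot.read_camera("top")[180:330,320:480];b=bot.read_camera("side")[130:280,300:460]
cv2.imwrite("pics/a3.png",cv2.resize(np.hstack([a,b]),(800,375),interpolation=cv2.INTER_CUBIC)[...,::-1])
s=bot.read_state();print(s["tool_pos"],s["width"],s["grip_force"],s["wrist_force"])
E
```

```text
[ 0.53054309 -0.14196459  0.04231703] 0.41975861039220286 25.309508442878723 [ 0.73781058 -0.79986917 -0.16531732]
```

View pics/a3.png

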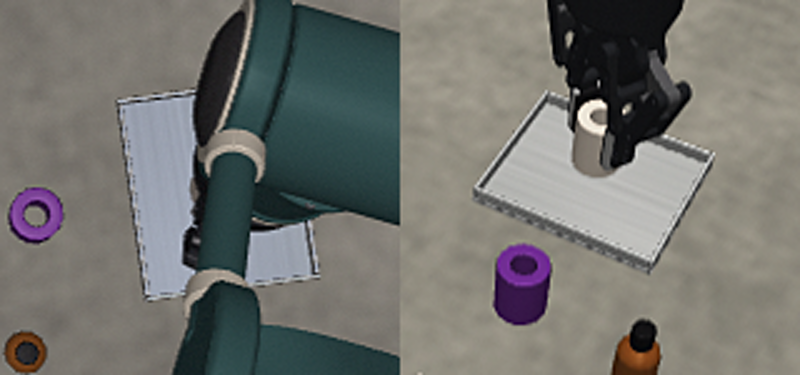

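The side crop shows the upright collar above the middle of the tray at (595,135). I lower it slowly.

Call:
servo_tool([
  [0,0,-0.06,0,0,0,1],
  [0,0,-0.11,0,0,0,1],
  [0,0,-0.14,0,0,0,1],
  [0,0,-0.15,0,0,0,1],
  [0,0,-0.16,0,0,0,1],
  [0,0,-0.16,0,0,0,1],
  [0,0,-0.16,0,0,0,1],
])

```text
time: 9.15
tool_pos: [0.5287, -0.1418, 0.0173]
tcp_rot: [-2.676, -1.644, 0.001]
wrist_force: [-3.4, 0.2, 5.0]
width: 0.418
grip_force: 25.7
```

Call:
servo_tool([
  [0,0,0,0,0,0,0.5],
  [0,0,0,0,0,0,0.4],
  [0,0,0,0,0,0,0.3],
  [0,0,0,0,0,0,0.2],
  [0,0,0,0,0,0,0],
  [0,0,0,0,0,0,0],
  [0,0,0.2,0,0,0,0],
  [0,0,0.4,0,0,0,0],
  [0,0,0.7,0,0,0,0],
  [0,0,1,0,0,0,0],
  [0,0,1,0,0,0,0],
  [0,0,1,0,0,0,0],
])

```text
time: 10.35
tool_pos: [0.5303, -0.1422, 0.1686]
tcp_rot: [2.674, 1.643, 0.004]
wrist_force: [0.2, 0.2, -0.5]
width: 0.999
grip_force: 0.0
```

Call:
servo_tool([
  [-0.11,0.97,0,0,0,0.5,0],
  [-0.11,0.97,0,0,0,0.5,0],
  [-0.11,0.97,0,0,0,0.5,0],
  [-0.11,0.97,0,0,0,0.5,0],
  [-0.11,0.97,0,0,0,0.5,0],
  [-0.11,0.97,0,0,0,0.5,0],
  [-0.11,0.97,0,0,0,0.5,0],
  [-0.11,0.97,0,0,0,0.5,0],
  [-0.11,0.97,0,0,0,0.5,0],
  [-0.11,0.97,0,0,0,0.5,0],
  [-0.11,0.97,0,0,0,0.5,0],
  [-0.11,0.97,0,0,0,0.5,0],
])

```text
time: 11.55
tool_pos: [0.5109, 0.0037, 0.1643]
tcp_rot: [-0.728, -3.052, 0.001]
wrist_force: [0.3, -0.1, 0.3]
width: 0.997
grip_force: 0.0
```

```bash
python3 - <<'E'
from h import *
a=bot.read_camera("top");b=bot.read_camera("side")
cv2.imwrite("pics/a4.png",np.vstack([cv2.resize(np.hstack([a[200:320,340:460],b[150:270,310:430]]),(600,300)),cv2.resize(np.hstack([a[220:340,175:295],b[270:390,235:355]]),(600,300),interpolation=cv2.INTER_CUBIC)])[...,::-1])
s=bot.read_state();print(s["tool_pos"],s["q"],s["tcp_rot"])
E
```

```text
[0.51139632 0.00365596 0.16501511] [-4.15369978e-02  8.64760504e-03  2.01909150e+00 -3.65945883e-05
  1.11706739e+00 -1.14188299e+00] [-7.31427587e-01 -3.05202410e+00  1.02132942e-03]
```

View pics/a4.png

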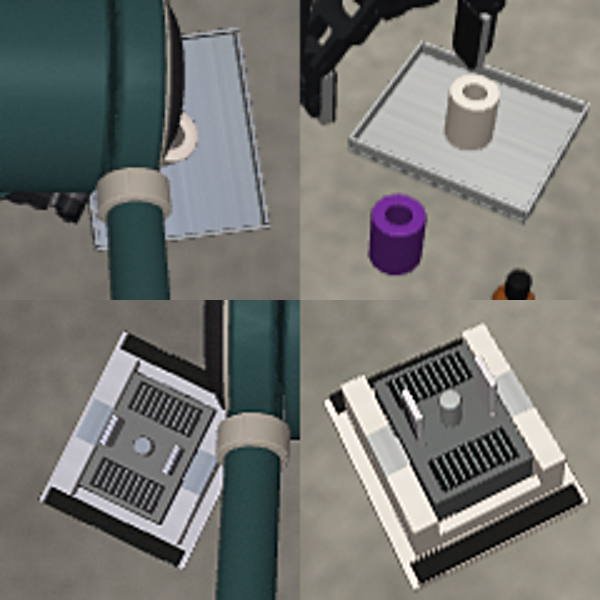

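The collar stands upright in the tray at (472,110) of the mosaic. The dock is undisturbed, its tabs at (112,431) and (172,460) and post at (145,446). That puts the pinch centre at about (0.4945, 0.1485), and I move there.

Call:
servo_tool([
  [-0.03,0.25,0,0,0,0,0],
  [-0.06,0.5,0,0,0,0,0],
  [-0.12,0.75,0,0,0,0,0],
  [-0.12,0.967,0,0,0,0,0],
  [-0.12,0.967,-0.15,0,0,0,0],
  [-0.12,0.967,-0.3,0,0,0,0],
  [-0.12,0.967,-0.45,0,0,0,0],
  [-0.12,0.967,-0.45,0,0,0,0],
  [-0.12,0.967,-0.45,0,0,0,0],
])

```text
time: 12.55
tool_pos: [0.4939, 0.1485, 0.0987]
tcp_rot: [-0.73, -3.054, 0.002]
wrist_force: [-0.1, -0.4, 1.8]
width: 1.0
grip_force: 0.0
```

```bash
python3 - <<'E'
from h import *
b=bot.read_camera("side")[240:390,215:375]
cv2.imwrite("pics/a5.png",cv2.resize(b,(640,600),interpolation=cv2.INTER_CUBIC)[...,::-1])
s=bot.read_state();print(s["tool_pos"],s["q"],s["tcp_rot"])
E
```

```text
[0.49495739 0.14866974 0.09974053] [ 2.43598338e-01  8.83780579e-02  2.06856191e+00 -4.88325035e-06
  9.84374125e-01 -8.57794692e-01] [7.30524170e-01 3.05522066e+00 1.95707564e-04]
```

View pics/a5.png

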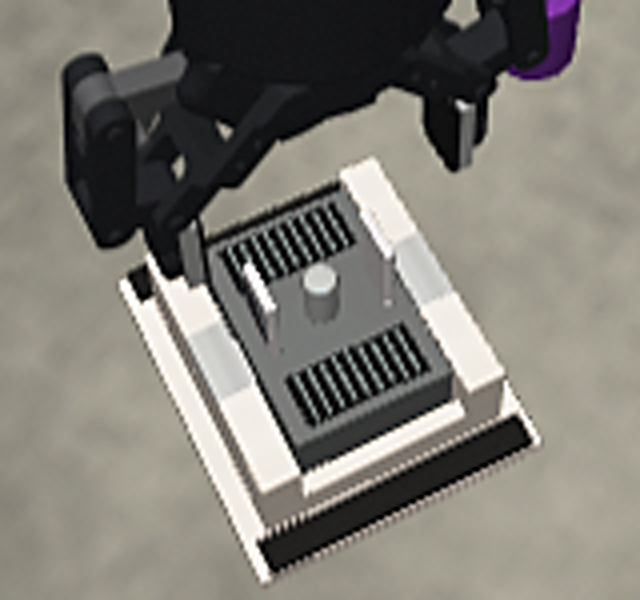

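The open fingers stand outside the two tabs along the cassette's y, with pads at (195,255) and (465,135) and tabs at (262,300) and (383,250). I descend and pinch.

Call:
servo_tool([
  [0,0,-0.11,0,0,0,0],
  [0,0,-0.22,0,0,0,0],
  [0,0,-0.3,0,0,0,0],
  [0,0,-0.33,0,0,0,0],
  [0,0,-0.33,0,0,0,0],
  [0,0,-0.33,0,0,0,1],
  [0,0,-0.33,0,0,0,1],
  [0,0,-0.33,0,0,0,1],
  [0,0,-0.33,0,0,0,1],
  [0,0,-0.33,0,0,0,1],
  [0,0,-0.33,0,0,0,1],
  [0,0,-0.33,0,0,0,1],
  [0,0,-0.33,0,0,0,1],
  [0,0,-0.33,0,0,0,1],
  [0,0,-0.33,0,0,0,1],
], newtons=40)

```text
time: 14.1
tool_pos: [0.496, 0.1492, 0.0518]
tcp_rot: [0.729, 3.053, 0.002]
wrist_force: [-0.8, 0.4, 9.5]
width: 0.335
grip_force: 41.4
```

Call:
servo_tool([
  [0,0,0.05,0,0,0,1],
  [0,0,0.1,0,0,0,1],
  [0,0,0.15,0,0,0,1],
  [0,0,0.2,0,0,0,1],
  [0,0,0.2,0,0,0,1],
  [0,0,0.2,0,0,0,1],
])

```text
time: 14.7
tool_pos: [0.4946, 0.1486, 0.08]
tcp_rot: [0.729, 3.056, -0.0]
wrist_force: [-0.0, -0.2, -3.9]
width: 0.329
grip_force: 40.1
```

```bash
python3 - <<'E'
from h import *
b=bot.read_camera("side")[240:390,215:375]
cv2.imwrite("pics/a6.png",cv2.resize(b,(640,600),interpolation=cv2.INTER_CUBIC)[...,::-1])
s=bot.read_state();print(s["tool_pos"],s["wrist_force"],s["torque"],s["width"])
E
```

```text
[0.49431013 0.14853135 0.0796126 ] [ 0.62768687 -0.06119987 -4.06261622] [ 0.09444798 -0.05196044 -0.01618714] 0.33402021052892666
```

View pics/a6.png

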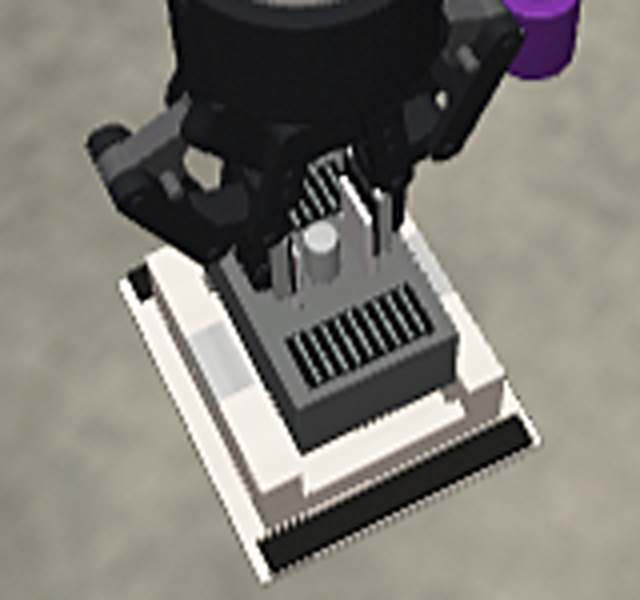

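The cassette is lifting level, with a load of about 4 N and both tabs pinched at (290,265) and (375,220). I keep raising it.

Call:
servo_tool([
  [0,0,0.05,0,0,0,1],
  [0,0,0.12,0,0,0,1],
  [0,0,0.2,0,0,0,1],
  [0,0,0.3,0,0,0,1],
  [0,0,0.4,0,0,0,1],
  [0,0,0.5,0,0,0,1],
  [0,0,0.6,0,0,0,1],
  [0,0,0.7,0,0,0,1],
  [0,0,0.76,0,0,0,1],
  [0,0,0.8,0,0,0,1],
  [0,0,0.8,0,0,0,1],
  [0,0,0.8,0,0,0,1],
  [0,0,0.8,0,0,0,1],
  [0,0,0.8,0,0,0,1],
  [0,0,0.8,0,0,0,1],
  [0,0,0.8,0,0,0,1],
])

```text
time: 16.35
tool_pos: [0.4945, 0.1486, 0.1994]
tcp_rot: [-0.729, -3.055, 0.0]
wrist_force: [0.0, 1.1, -3.2]
width: 0.332
grip_force: 40.4
```

```bash
python3 - <<'E'
from h import *
cv2.imwrite("pics/a7.png",bot.read_camera("side")[...,::-1])
s=bot.read_state();print(s["tool_pos"],s["wrist_force"],s["torque"],s["width"],s["grip_force"])
E
```

```text
[0.49451428 0.14865845 0.19955364] [ 0.10598971 -0.21986121 -3.52804276] [-0.05453651  0.01289389  0.02728432] 0.3358332590839215 40.365734696388245
```

View pics/a7.png

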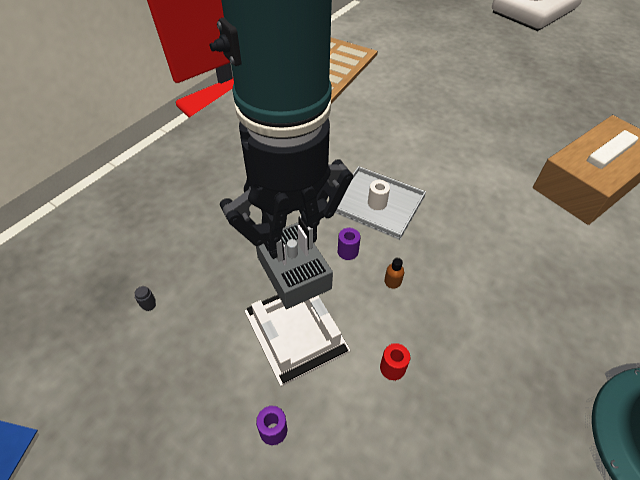

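The cassette hangs level at (295,265), well clear of the empty dock at (297,340). The collar is upright in the tray at (378,193), and the bottle, dish and lens have not been touched. I hand in the job.

```bash
python3 -c "
from workcell import bot
print(bot.finish_job())"
```

```text
the job is handed in; nothing more can be done
None
```

The job is handed in, but no verdict came back: the collar stands upright in the tray, and the arm holds the cassette level with both catches squeezed, about 15 cm above the bench (about 14–15 cm above its seat).

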